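# Press the caliper into its foam pocket

## Robot

A 6-joint arm with a two-finger parallel gripper is mounted at the origin on a cart in front of the work surface, level with it; the furniture and walls round the work are solid. World frame = base frame: x ahead of the robot, y to its left, z up, the work surface at z = 0. Lengths are in m, angles in rad, forces in N, time in s.
With the tool pointing down it reaches from about 0.4 to 0.825 m from the base axis. Payload 7 kg.
Tool frame: the origin (TCP) lies between the finger pads; the fingertips stand r.tip_extent ahead of it and the grasp point (between the pads) lies 11 mm behind it (r.tip_extent is the distance from the TCP to the fingertips, in m); z points along the fingers, y is the line along which they close (so a half turn about z gives the same grasp; the last joint's range is limited). The gripper opens to 88 mm and grips with 3 to 60 N. Pads are 19 mm wide; open, the fingers measure 130 mm over their backs; the gripper's body (78 mm by 193 mm) begins 47 mm behind the grasp point.
Start: joints at [1.617, 0.359, 0.012, 0, -1.224, -0.288], TCP at [0.162, 0.655, 0.235] pointing down, gripper open.
Joint ranges: [-3.07, 3.07], [-1.43, 2.12], [-1.02, 1.25], [-3.03, 1.67], [-3.05, -0], [-3.03, 3.03]. Speed limits (rad/s): [2.39, 2.39, 3.01, 3.14, 3.14, 3.14].

## Interface

Orientations are given as a rotation vector (axis times angle).
In Python, from station import r, imaging, sign_off gives the robot as it stands.
- The arm moves only by the shell command python3 -m inch 'ROWS' [FORCE]. ROWS is JSON, a list of rows, each a list of 3 entries, a list of its own where there are three numbers: the shift along the tool's x, y, z in m, then the turn, a rotation vector about the tool's x, y, z in degrees, then the opening, from -1 (shut) to 1 (fully open). In form: [[[dx, dy, dz], [rx, ry, rz], claw], ...]. A call has 1 to 12 rows; each row is the pose to reach, as a shift and turn from the pose commanded when the call began, along the tool's axes at that moment; what a row does not reach only later rows make up. A row lasts 1/12 s, in which the tool goes at most 41.7 mm and 7.16 degrees, less where a joint would pass 70% of its speed; a pose out of reach is approached as far as the arm can. A call with a gripper value outside its range is refused whole. The fingers move at their own pace and stop on an object; FORCE is the grip in N (left out, the last holds). Time passes only in rows, so rows that repeat a pose let the fingers close. It gives the time, the measured TCP pose, the force, the opening and the grip force at its end, in the units of the state.
- r.observe(): the state, without advancing time (a new reading comes with each control period).
- imaging.grab_frame(name): name is "scene" or "side" or "wrist"; returns the picture (384x512x3 uint8, blue, green, red); there is no depth.
- imaging.camera_params(name): a dict with "fx", "fy", "cx", "cy" (pixels), "dist_coeffs" ([k1, k2, p1, p2, k3] as OpenCV has them; the pictures are not rectified), "rvec" (rotation vector, rad) and "tvec" (3), from world to camera coordinates, as OpenCV has them; the wrist camera has in their place "T_tool_cam" (4x4, takes a point from camera to tool coordinates, whose origin is the TCP and whose axes are the flange's). Camera axes: x right, y down, z forward; pixel columns grow to the right and rows downward; lengths in m; the calibration is good to about 2 mm. A picture is of the moment at which its call begins: read the wrist's pose just before it. camera_params takes no time and is no camera call.
- sign_off(): hands the job in; it is judged then, once.
The state is a dict: "t": time; "joints": joint angles; "qd": joint speeds; "joint_efforts": joint torques, N m; "tcp_pos": TCP position; "tcp_rot": TCP orientation; "contact_force": force on the tool from outside, world axes, zero at the start; "torque": the same for the moment, N m; "finger_gap": finger opening in m; "grip_force": force on a finger pad.
Only numpy, scipy, OpenCV 4.12 (cv2) and the standard library are available. Lean on these libraries where they do the work, as an engineer would, in place of code of your own. Each camera call takes 0.05 s, during which the arm holds its last target. There are 200 camera calls.

## Task

Put the digital caliper away in its die-cut pocket in the dark foam tool insert, display up, with its jaws at the jaw end of the pocket. The pocket grips it lightly, so press it down until it lies flat and fully home below the foam's top face. Leave the wrench and the combination square where they are.

Things in the scene. Friction and masses are not known exactly. Their poses are not given: they have to be found in the camera images.
- caliper_grip (a point): Digital caliper lying display up, 230 long, 80 wide over the jaws (mm). Point: centre of the grip, mid-width, half-way up the 13 thick body, 6.5 over its underside. x runs across the 39 wide body (grip it so), y along the beam to the jaws, z up. Body y -35 to 57, beam -138 to 92; jaws y 37 to 92, long ones to x -51.5, short to x 28.5; thumb roller at x -25.5, y -34 to -20. 0.17 kg.
- pocket (a point): Caliper pocket in dark foam (180x280x28 mm, fixed). Point and axes: the caliper's grip point when fully home, y to the jaw end, z up; floor 6.5 below, foam top 9.5 above. Room 6 each side of the body, 7 at ends. Sprung foam tongues hold it 5-8 too high until pressed with 4-8 N; then it stays. Finger scoops, floor 14.5 below, span y +-19, x +-63. Red hex keys in another pocket, top 12 above.
- arbor_wrench: Bystander: flat steel wrench 229 x 44 x 8 mm, lying on the bench; origin at the centre of its underside, y along it. Not to be moved.
- combination_square: Bystander: combination square with a 300 mm steel rule and black head, 110 mm wide, 26 mm high; origin at the centre of its underside, x along the rule. Not to be moved.

How it is judged:
By the outcome, as a careful person would: the job done as asked, in the order asked, and still so for the second after the job is handed in, with the robot touching nothing.
It also fails if it takes over 45 s, if anything falls off the work surface, if the arm or the gripper's body presses on something with over 40 N, if the wrist force passes 120 N, or if a joint passes its speed limit or range.

## Working session

There is one attempt and no reset: what is moved stays moved. The work goes in short steps, Python scripts to look and compute and a shell command to move; the robot and the scene stay as the last step left them, time stands still between calls to the robot, and variables do not carry over. Pictures are saved under pics/ and viewed, at most 11 in all, crops included, and the job is handed in when it is done.

```bash
mkdir -p pics; ls; python3 - <<'E'
from station import r, imaging
import cv2, numpy as np
s=r.observe(); print(s['t'],s['tcp_pos'],s['tcp_rot'],s['finger_gap'],r.tip_extent)
for n in ["scene","side","wrist"]:
    cv2.imwrite(f"pics/{n}0.png",imaging.grab_frame(n))
    p=imaging.camera_params(n); print({k:np.round(v,4).tolist() for k,v in p.items()})
a=cv2.imread("pics/scene0.png");cv2.imwrite("pics/scene0b.png",cv2.resize(a,(800,600),interpolation=cv2.INTER_CUBIC))
E
```

```text
pics
0.0 [0.1615511  0.65487732 0.23361637] [ 3.11696035e+00 -3.78891060e-01 -4.94016427e-05] 0.08800754850033493 0.008
{'fx': 359.137, 'fy': 359.137, 'cx': 258.5564, 'cy': 189.6124, 'dist_coeffs': [-0.0607, 0.0, 0.0, 0.0, 0.0], 'rvec': [2.0921, -0.8103, 0.3727], 'tvec': [-0.3752, 0.2619, 1.056]}
{'fx': 471.1838, 'fy': 471.1838, 'cx': 261.0779, 'cy': 190.1388, 'dist_coeffs': [-0.14, 0.0, 0.0, 0.0, 0.0], 'rvec': [1.0636, 2.1904, -1.1739], 'tvec': [0.3242, -0.1771, 2.5089]}
{'fx': 285.0586, 'fy': 285.0586, 'cx': 254.7572, 'cy': 191.6886, 'dist_coeffs': [-0.0172, 0.0, 0.0, 0.0, 0.0], 'T_tool_cam': [[-0.0001, -0.9554, -0.2953, 0.0796], [1.0, -0.0001, 0.0002, 0.0009], [-0.0002, -0.2953, 0.9554, -0.1494], [0.0, 0.0, 0.0, 1.0]]}
```

View pics/scene0b.png

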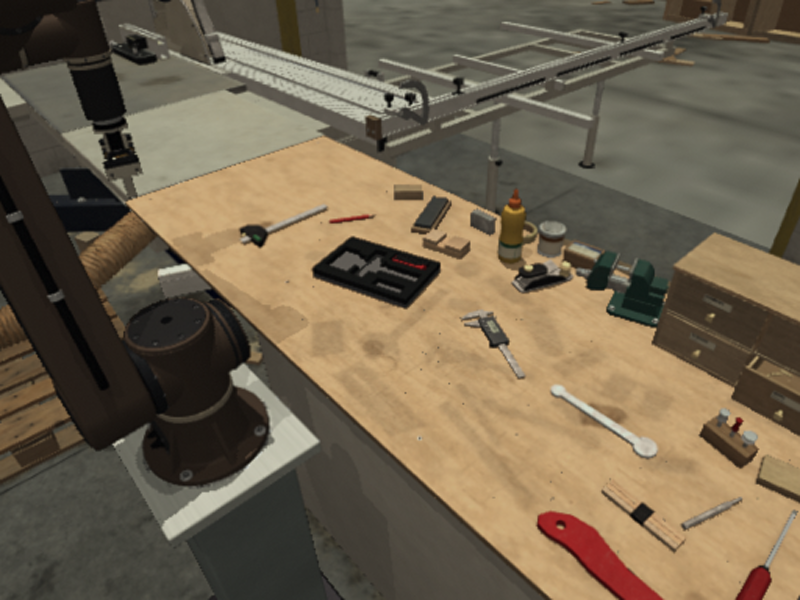

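View pics/wrist0.png

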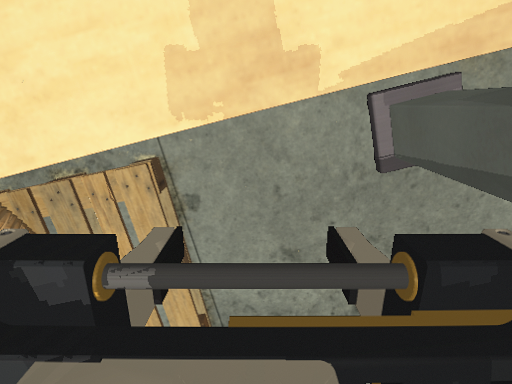

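The scene view shows the caliper body at about (494,330) of 800x600, its jaws at (470,318) and its tail at (521,376). The foam is centred at about (378,270). The wrist view shows only the bench edge. Next I'll localise both coarsely and plan the approach.

```bash
cat > h.py <<'E'
from station import r, imaging
import cv2, numpy as np
from scipy.spatial.transform import Rotation as R
def cam(n, s=None):
    p=imaging.camera_params(n); K=np.array([[p['fx'],0,p['cx']],[0,p['fy'],p['cy']],[0,0,1]]); d=np.array(p['dist_coeffs'],float)
    if n=='wrist':
        s=s or r.observe(); T=np.eye(4); T[:3,:3]=R.from_rotvec(s['tcp_rot']).as_matrix(); T[:3,3]=s['tcp_pos']
        T=T@np.array(p['T_tool_cam']); Rw,c=T[:3,:3],T[:3,3]
    else:
        Rw=R.from_rotvec(np.ravel(p['rvec'])).as_matrix().T; c=-Rw@np.ravel(p['tvec'])
    return K,d,Rw,c
def pix2w(C,uv,z):
    K,d,Rw,c=C; q=cv2.undistortPoints(np.array(uv,float).reshape(-1,1,2),K,d).reshape(-1,2)
    v=np.c_[q,np.ones(len(q))]@Rw.T; z=np.broadcast_to(z,len(q))
    return c+v*((z-c[2])/v[:,2])[:,None]
def w2pix(C,P):
    K,d,Rw,c=C; return cv2.projectPoints(np.array(P,float).reshape(-1,1,3),R.from_matrix(Rw.T).as_rotvec(),-Rw.T@c,K,d)[0].reshape(-1,2)
def tool(dp,s=None):  # world displacement -> tool axes
    s=s or r.observe(); return R.from_rotvec(s['tcp_rot']).inv().apply(dp)
E
python3 - <<'E'
from h import *
C=cam('scene'); f=.64
print(np.round(pix2w(C,np.array([[494,330],[470,318],[521,376],[483,313]])*f,.01),3))
print(np.round(pix2w(C,np.array([[352,238],[314,270],[408,304],[440,262]])*f,.028),3))
a=cv2.imread('pics/scene0.png')[140:250,190:350]
cv2.imwrite('pics/sc1.png',cv2.resize(a,(800,550),interpolation=cv2.INTER_CUBIC))
print(R.from_rotvec(r.observe()['tcp_rot']).as_matrix().round(3))
E
```

```text
[[ 0.616 -0.178  0.01 ]
 [ 0.608 -0.111  0.01 ]
 [ 0.547 -0.311  0.01 ]
 [ 0.644 -0.12   0.01 ]]
[[0.611 0.339 0.028]
 [0.444 0.281 0.028]
 [0.524 0.009 0.028]
 [0.703 0.084 0.028]]
[[ 0.971 -0.24  -0.   ]
 [-0.24  -0.971 -0.001]
 [ 0.     0.001 -1.   ]]
```

View pics/sc1.png

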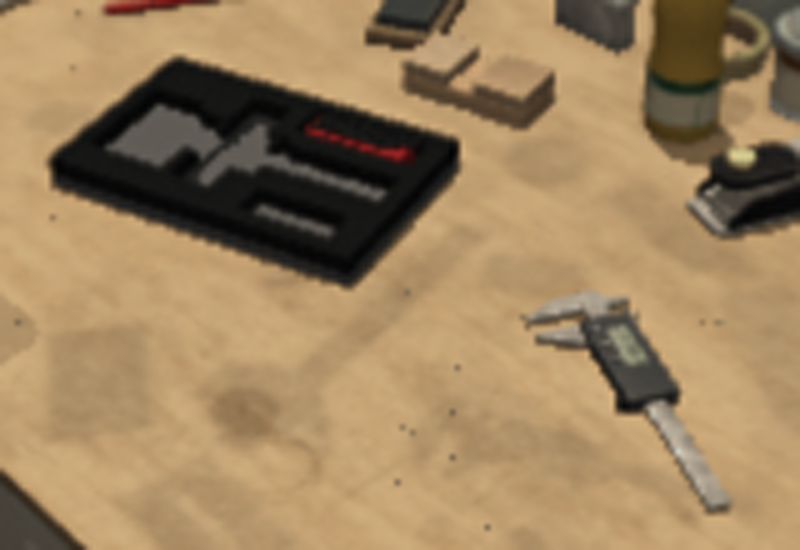

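The crop shows the pocket's jaw end at the foam's far-left end (world +y) and its beam slot running right to about (385,190). The caliper's long jaws are on the left, as in the pocket. I'm moving over the foam to look first, then on to the caliper.

```bash
python3 -m inch '[[[0.46,0.355,-0.05],[0,0,50],1],[[0.46,0.355,-0.05],[0,0,50],1],[[0.46,0.355,-0.05],[0,0,50],1],[[0.46,0.355,-0.05],[0,0,50],1],[[0.46,0.355,-0.05],[0,0,50],1],[[0.46,0.355,-0.05],[0,0,50],1],[[0.46,0.355,-0.05],[0,0,50],1],[[0.46,0.355,-0.05],[0,0,50],1],[[0.46,0.355,-0.05],[0,0,50],1],[[0.46,0.355,-0.05],[0,0,50],1],[[0.46,0.355,-0.05],[0,0,50],1],[[0.46,0.355,-0.05],[0,0,50],1]]'
python3 - <<'E'
from h import *
s=r.observe();print(s['tcp_pos'].round(3) if hasattr(s['tcp_pos'],'round') else s['tcp_pos'])
M=R.from_rotvec(s['tcp_rot']).as_matrix();print(np.degrees(np.arctan2(M[1,1],M[0,1])),np.abs(s['qd']).max(),s['joints'])
print(tool(np.array([0.605,-0.19,0.25])-s['tcp_pos']))
E
```

```text
t: 1.15
tcp_pos: [0.4724, 0.2635, 0.2777]
tcp_rot: [-2.666, 1.661, 0.0]
contact_force: [1.4, 0.6, 0.2]
finger_gap: 0.0878
grip_force: 0.0
[0.472 0.264 0.278]
-153.83326209845748 0.9607649718033724 [ 8.71309513e-01  1.11008160e-01 -2.15993122e-01 -8.18232272e-05
 -1.24354828e+00 -4.14587474e-01]
[0.46554618 0.08096166 0.02763572]
```

```bash
python3 -m inch '[[[0.02,0.02,0.0],[0,0,0],1],[[0.02,0.02,0.0],[0,0,0],1],[[0.02,0.02,0.0],[0,0,0],1],[[0.02,0.02,0.0],[0,0,0],1]]'
python3 - <<'E'
from h import *
import json
s=r.observe(); f=imaging.grab_frame('wrist'); cv2.imwrite('pics/w1.png',f)
json.dump({k:list(map(float,s[k])) for k in('tcp_pos','tcp_rot')},open('w1.json','w'))
g=np.clip(f.astype(float)**.6*8,0,255).astype(np.uint8)
cv2.imwrite('pics/w1b.png',cv2.resize(g,(768,576),interpolation=cv2.INTER_CUBIC)); print(s['tcp_pos'],np.abs(s['qd']).max())
E
```

```text
t: 1.48
tcp_pos: [0.4626, 0.2386, 0.2775]
tcp_rot: [-2.666, 1.662, 0.0]
contact_force: [1.4, 0.3, -0.2]
finger_gap: 0.0874
grip_force: 0.0
[0.46257413 0.23863976 0.27751826] 0.018737455210680154
```

View pics/w1b.png

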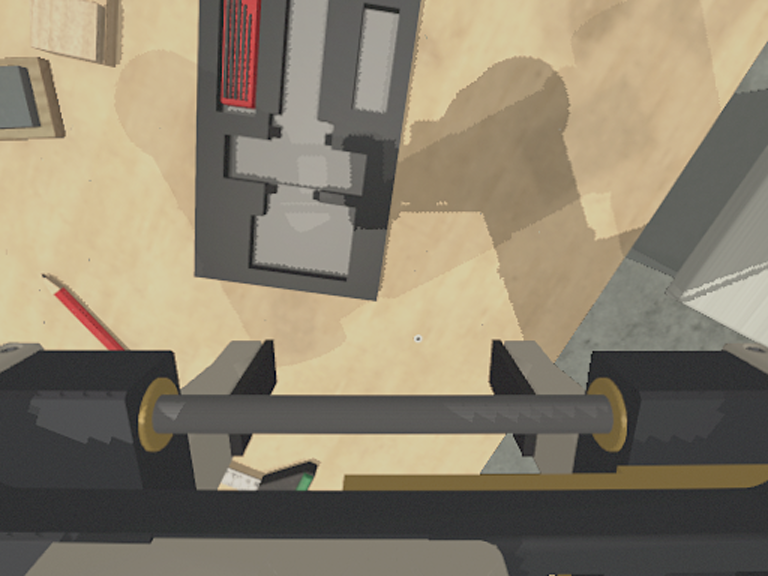

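The wrist view shows the pocket with its jaw section at the bottom (250–355, 200–278) and the scoops at (228–366, 136–190). The beam slot runs up out of frame. I'll rectify this onto the foam's top plane to measure it, and move on toward the caliper.

```bash
python3 - <<'E'
from h import *
import json
s=json.load(open('w1.json')); C=cam('wrist',s)
xs=0.70-np.arange(600)*.0005; ys=0.36-np.arange(720)*.0005
Y,X=np.meshgrid(ys,xs); P=np.stack([X,Y,np.full_like(X,.028)],-1).reshape(-1,3)
uv=w2pix(C,P).astype(np.float32).reshape(600,720,2)
f=cv2.imread('pics/w1.png'); g=np.clip(f.astype(float)**.6*8,0,255).astype(np.uint8)
cv2.imwrite('pics/rect.png',cv2.remap(g,uv[...,0],uv[...,1],cv2.INTER_CUBIC))
E
python3 -m inch '[[[0.45,0.12,0.03],[0,0,49],1],[[0.45,0.12,0.03],[0,0,49],1],[[0.45,0.12,0.03],[0,0,49],1],[[0.45,0.12,0.03],[0,0,49],1],[[0.45,0.12,0.03],[0,0,49],1],[[0.45,0.12,0.03],[0,0,49],1],[[0.45,0.12,0.03],[0,0,49],1],[[0.45,0.12,0.03],[0,0,49],1],[[0.45,0.12,0.03],[0,0,49],1],[[0.45,0.12,0.03],[0,0,49],1],[[0.45,0.12,0.03],[0,0,49],1],[[0.45,0.12,0.03],[0,0,49],1]]'
python3 - <<'E'
from h import *
s=r.observe()
M=R.from_rotvec(s['tcp_rot']).as_matrix();print(np.degrees(np.arctan2(M[1,1],M[0,1])),s['joints'])
print(tool(np.array([0.605,-0.19,0.24])-s['tcp_pos']))
E
```

```text
t: 2.53
tcp_pos: [0.554, -0.222, 0.2459]
tcp_rot: [1.734, -2.617, -0.001]
contact_force: [1.1, -0.1, -0.5]
finger_gap: 0.0878
grip_force: 0.0
157.0587505629861 [-5.33170120e-02  2.25067294e-01 -1.49216646e-01  9.33281188e-04
 -1.19856506e+00 -3.47422408e-01]
[-0.04931055 -0.03449004  0.00572753]
```

View pics/rect.png

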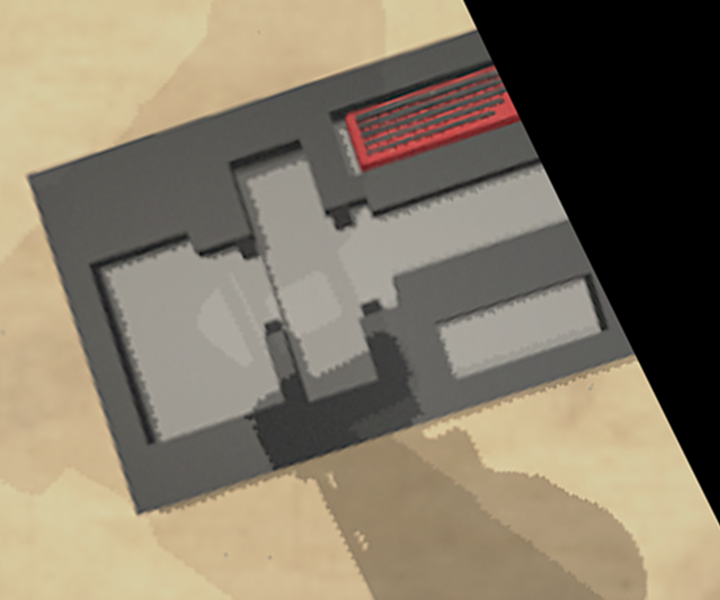

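The rectified view is clean. The foam corners are (30,175) and (138,513), the scoop centre is about (304,270), and the jaw-end wall runs (93,265)–(150,443). This gives the pocket at about (0.565, 0.208) with its y axis at 107.8°. Next, the caliper from here.

```bash
python3 -m inch '[[[0,0,0],[0,0,0],1],[[0,0,0],[0,0,0],1],[[0,0,0],[0,0,0],1]]'
python3 - <<'E'
from h import *
import json
s=r.observe(); f=imaging.grab_frame('wrist'); cv2.imwrite('pics/w2.png',f); print(s['tcp_pos'],s['tcp_rot'],np.abs(s['qd']).max())
json.dump({k:list(map(float,s[k])) for k in('tcp_pos','tcp_rot')},open('w2.json','w'))
C=cam('wrist',s)
xs=0.75-np.arange(600)*.0005; ys=-0.05-np.arange(720)*.0005
Y,X=np.meshgrid(ys,xs); P=np.stack([X,Y,np.full_like(X,.013)],-1).reshape(-1,3)
uv=w2pix(C,P).astype(np.float32).reshape(600,720,2)
cv2.imwrite('pics/rect2.png',cv2.remap(f,uv[...,0],uv[...,1],cv2.INTER_CUBIC))
E
```

```text
t: 2.78
tcp_pos: [0.5534, -0.2169, 0.2473]
tcp_rot: [1.739, -2.616, -0.0]
contact_force: [-0.6, 0.8, -0.1]
finger_gap: 0.0877
grip_force: 0.0
[ 0.55338774 -0.21686591  0.24728019] [ 1.73895266e+00 -2.61628393e+00 -4.72834836e-04] 0.015486403648361333
```

View pics/rect2.png

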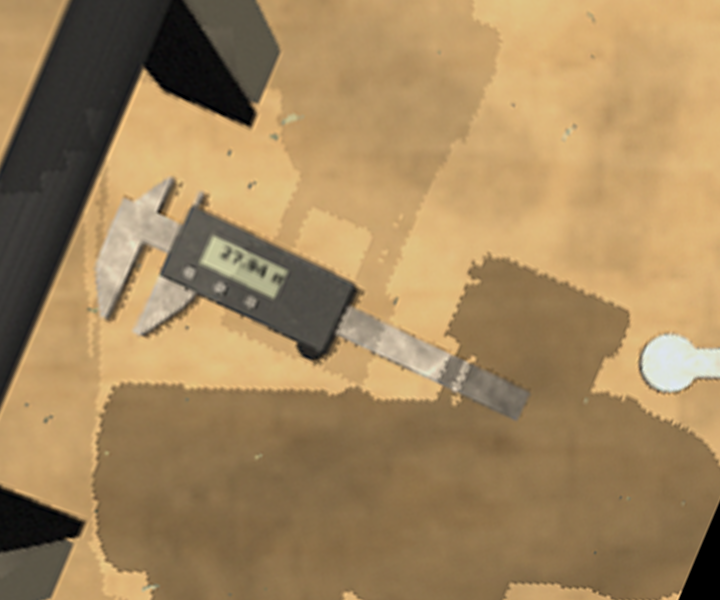

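The caliper is clear: body corners (195,208), (357,288), (325,352) and (161,275), tail end at (523,405). That puts the grip at about (0.605, -0.190) with yaw 64.3°.

```bash
cat >> h.py <<'E'
def goto(x,y,z,yang):  # shift and turn in tool axes to TCP target, tool y at world angle yang
    s=r.observe(); M=R.from_rotvec(s['tcp_rot']); Y=np.radians(yang)
    yv=np.array([np.cos(Y),np.sin(Y),0]); zv=np.array([0,0,-1.]); T=R.from_matrix(np.c_[np.cross(yv,zv),yv,zv])
    print('shift',M.inv().apply(np.array([x,y,z])-s['tcp_pos']).round(4),'turn',np.degrees((M.inv()*T).as_rotvec()).round(2))
E
python3 -c "
from h import *
goto(.6047,-.1896,.0095,154.3)"
```

```text
shift [-0.0448 -0.0368  0.2381] turn [-0.01  0.01  2.96]
```

```bash
python3 -m inch '[[[-0.0448,-0.0368,0.035],[0,0,3],1],[[-0.0448,-0.0368,0.075],[0,0,3],1],[[-0.0448,-0.0368,0.115],[0,0,3],1],[[-0.0448,-0.0368,0.15],[0,0,3],1],[[-0.0448,-0.0368,0.18],[0,0,3],1],[[-0.0448,-0.0368,0.195],[0,0,3],1],[[-0.0448,-0.0368,0.20],[0,0,3],1],[[-0.0448,-0.0368,0.20],[0,0,3],1],[[-0.0448,-0.0368,0.20],[0,0,3],1]]'
python3 -c "
from h import *
goto(.6047,-.1896,.0095,154.3)
cv2.imwrite('pics/w3.png',imaging.grab_frame('wrist'))"
```

```text
t: 3.58
tcp_pos: [0.6056, -0.1904, 0.049]
tcp_rot: [-1.67, 2.659, -0.002]
contact_force: [0.5, -0.6, 0.7]
finger_gap: 0.0877
grip_force: 0.0
shift [-0.0003  0.0013  0.0395] turn [-0.11  0.03 -0.05]
```

View pics/w3.png

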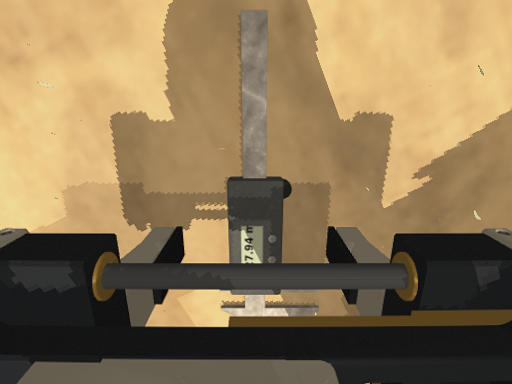

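The caliper body (columns 228–283) is centred between the fingers (inner edges about 183 and 328) and aligned. I'm descending, then closing.

```bash
python3 -m inch '[[[0,0,0.02],[0,0,0],1],[[0,0,0.03],[0,0,0],1],[[0,0,0.036],[0,0,0],1],[[0,0,0.0395],[0,0,0],1],[[0,0,0.0395],[0,0,0],1],[[0,0,0.0395],[0,0,0],1]]'
python3 -m inch '[[[0,0,0],[0,0,0],-0.5],[[0,0,0],[0,0,0],-0.5],[[0,0,0],[0,0,0],-0.5],[[0,0,0],[0,0,0],-0.5],[[0,0,0],[0,0,0],-0.5],[[0,0,0],[0,0,0],-0.5],[[0,0,0],[0,0,0],-0.5],[[0,0,0],[0,0,0],-0.5]]' 30
```

```text
t: 4.13
tcp_pos: [0.6049, -0.1913, 0.0087]
tcp_rot: [-1.668, 2.661, -0.001]
contact_force: [0.6, -0.3, 0.2]
finger_gap: 0.0876
grip_force: 0.0
t: 4.8
tcp_pos: [0.6047, -0.1913, 0.0084]
tcp_rot: [-1.668, 2.662, -0.001]
contact_force: [-1.9, 0.8, 5.9]
finger_gap: 0.0398
grip_force: 2.7
```

```bash
python3 -m inch '[[[0,0,-0.002],[0,0,0],-1],[[0,0,-0.002],[0,0,0],-1],[[0,0,-0.003],[0,0,0],-1],[[0,0,-0.015],[0,0,0],-1],[[0,0,-0.03],[0,0,0],-1],[[0,0,-0.05],[0,0,0],-1],[[0,0,-0.08],[0,0,0],-1],[[0,0,-0.11],[0,0,0],-1],[[0,0,-0.13],[0,0,0],-1],[[0,0,-0.13],[0,0,0],-1],[[0,0,-0.13],[0,0,0],-1]]' 35
python3 - <<'E'
from h import *
goto(.5647,.208,.15,197.8)
s=r.observe(); print(s['joints'], s['grip_force'])
cv2.imwrite('pics/w4.png',imaging.grab_frame('wrist'))
E
```

```text
t: 5.72
tcp_pos: [0.6051, -0.1912, 0.14]
tcp_rot: [-1.667, 2.66, -0.003]
contact_force: [-0.1, -0.1, -2.3]
finger_gap: 0.0388
grip_force: 35.0
shift [-0.3416  0.2104 -0.0101] turn [-2.000e-01  2.000e-02 -4.366e+01]
[ 9.79470849e-04  3.63500316e-01 -2.08592582e-01 -8.70740859e-05
 -9.95295299e-01 -4.52233058e-01] 34.9992960691452
```

View pics/w4.png

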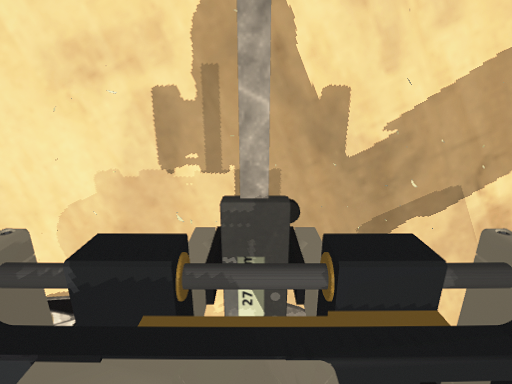

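The caliper is held firmly: body columns 220–290, tail edge of the body at row 197, beam level and aligned. I'll work out the in-hand offset and carry it over the foam.

```bash
python3 - <<'E'
from h import *
s=dict(tcp_pos=[0,0,0],tcp_rot=[0,0,0]); C=cam('wrist',s)
for z in(-.0045,-.0025): print(pix2w(C,[[220,197],[290,197],[221,255],[291,255]],z).round(4))
E
python3 -m inch '[[[-0.34,0.21,-0.02],[0,0,-43.6],-1],[[-0.34,0.21,-0.02],[0,0,-43.6],-1],[[-0.34,0.21,-0.02],[0,0,-43.6],-1],[[-0.34,0.21,-0.02],[0,0,-43.6],-1],[[-0.34,0.21,-0.02],[0,0,-43.6],-1],[[-0.34,0.21,-0.02],[0,0,-43.6],-1],[[-0.34,0.21,-0.02],[0,0,-43.6],-1],[[-0.34,0.21,-0.02],[0,0,-43.6],-1],[[-0.34,0.21,-0.02],[0,0,-43.6],-1],[[-0.34,0.21,-0.02],[0,0,-43.6],-1],[[-0.34,0.21,-0.02],[0,0,-43.6],-1],[[-0.34,0.21,-0.02],[0,0,-43.6],-1]]'
python3 -m inch '[[[0,0,0],[0,0,0],-1],[[0,0,0],[0,0,0],-1],[[0,0,0],[0,0,0],-1]]'
python3 -c "
from h import *
goto(.5647,.208,.06,197.8)"
```

```text
[[ 0.0334 -0.0182 -0.0045]
 [ 0.0334  0.0193 -0.0045]
 [-0.0015 -0.0189 -0.0045]
 [-0.0015  0.0212 -0.0045]]
[[ 0.0328 -0.0184 -0.0025]
 [ 0.0328  0.0196 -0.0025]
 [-0.0026 -0.0191 -0.0025]
 [-0.0026  0.0214 -0.0025]]
t: 6.77
tcp_pos: [0.5625, 0.2075, 0.1564]
tcp_rot: [2.538, -1.847, -0.002]
contact_force: [0.8, -0.1, -1.8]
finger_gap: 0.0386
grip_force: 35.0
t: 7.02
tcp_pos: [0.5636, 0.2051, 0.1575]
tcp_rot: [2.535, -1.853, -0.0]
contact_force: [0.3, -0.3, -1.9]
finger_gap: 0.0387
grip_force: 35.0
shift [-0.0025 -0.002   0.0975] turn [ 0.06 -0.02 -0.14]
```

```bash
python3 -m inch '[[[-0.001,-0.002,0.03],[0,0,-0.14],-1],[[-0.001,-0.002,0.06],[0,0,-0.14],-1],[[-0.001,-0.002,0.085],[0,0,-0.14],-1],[[-0.001,-0.002,0.0975],[0,0,-0.14],-1],[[-0.001,-0.002,0.0975],[0,0,-0.14],-1],[[-0.001,-0.002,0.0975],[0,0,-0.14],-1],[[-0.001,-0.002,0.0975],[0,0,-0.14],-1]]'
python3 - <<'E'
from h import *
goto(.5652,.2064,.0205,197.8)
s=r.observe(); f=imaging.grab_frame('wrist'); g=np.clip(f.astype(float)**.6*8,0,255).astype(np.uint8)
C=cam('wrist',s)
# predicted foam-top pocket outline: beam slot end & body/scoop lines
y=np.array([-.306,.952]);x=np.array([.952,.306]);o=np.array([.5647,.208])
for a,b in [((0,-.145),(0,-.02)),((-.063,-.019),(.063,-.019)),((-.0255,-.042),(.0255,-.042))]:
    q=w2pix(C,[[*(o+x*p[0]+y*p[1]),.028] for p in(a,b)]); print(q.round()); cv2.line(g,*[tuple(map(int,k)) for k in q],(0,255,0),1)
cv2.imwrite('pics/w5.png',cv2.resize(g,(768,576),interpolation=cv2.INTER_CUBIC))
E
```

```text
t: 7.6
tcp_pos: [0.5662, 0.2078, 0.0616]
tcp_rot: [-2.538, 1.849, -0.001]
contact_force: [0.3, 0.2, -1.1]
finger_gap: 0.0386
grip_force: 35.0
shift [0.001  0.0015 0.0411] turn [-0.09  0.01  0.06]
[[256. -16.]
 [255. 198.]]
[[348. 200.]
 [163. 200.]]
[[294. 166.]
 [217. 166.]]
```

View pics/w5.png

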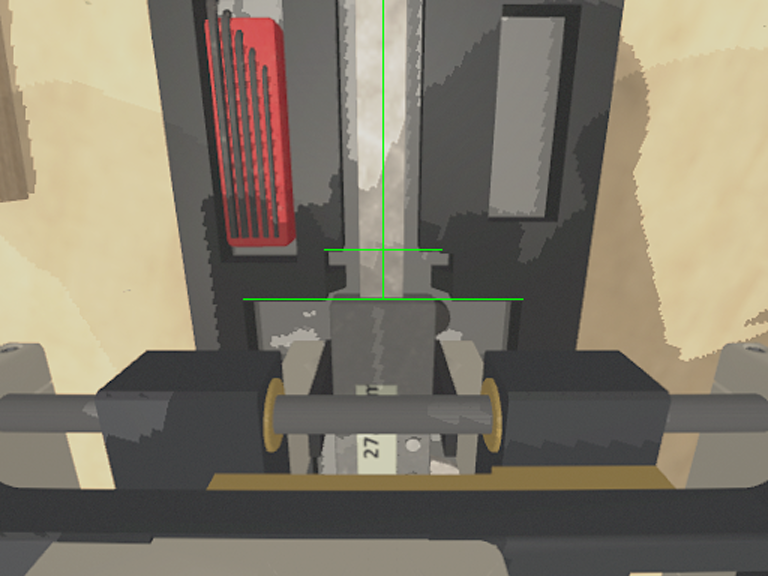

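The predicted outline coincides with the pocket: scoop line at row 300, body end at row 250, beam slot centred at column 382. The held beam is centred in the slot. I'm lowering in and pressing.

```bash
python3 -m inch '[[[0.001,0.001,0.015],[0,0,0],-1],[[0.001,0.001,0.024],[0,0,0],-1],[[0.001,0.001,0.028],[0,0,0],-1],[[0.001,0.001,0.030],[0,0,0],-1],[[0.001,0.001,0.032],[0,0,0],-1],[[0.001,0.001,0.032],[0,0,0],-1]]'
python3 -m inch '[[[0,0,0.002],[0,0,0],-1],[[0,0,0.004],[0,0,0],-1],[[0,0,0.006],[0,0,0],-1],[[0,0,0.0075],[0,0,0],-1],[[0,0,0.0075],[0,0,0],-1]]'
```

```text
t: 8.15
tcp_pos: [0.5653, 0.2071, 0.0289]
tcp_rot: [-2.539, 1.848, -0.001]
contact_force: [1.7, -0.1, -0.7]
finger_gap: 0.0385
grip_force: 35.0
t: 8.57
tcp_pos: [0.5653, 0.207, 0.0215]
tcp_rot: [-2.539, 1.848, -0.001]
contact_force: [1.6, 0.1, 3.6]
finger_gap: 0.0384
grip_force: 35.0
```

Contact is starting, so I'll press further in small steps.

```bash
python3 -m inch '[[[0,0,0.001],[0,0,0],-1],[[0,0,0.001],[0,0,0],-1]]'; python3 -m inch '[[[0,0,0.001],[0,0,0],-1],[[0,0,0.001],[0,0,0],-1]]';python3 -m inch '[[[0,0,0.001],[0,0,0],-1],[[0,0,0.001],[0,0,0],-1]]'
```

```text
t: 8.73
tcp_pos: [0.5652, 0.2071, 0.0203]
tcp_rot: [-2.539, 1.848, -0.001]
contact_force: [0.7, 1.0, 3.2]
finger_gap: 0.0388
grip_force: 35.0
t: 8.9
tcp_pos: [0.5653, 0.2071, 0.0203]
tcp_rot: [-2.539, 1.847, -0.001]
contact_force: [-1.4, 0.4, 12.8]
finger_gap: 0.0387
grip_force: 35.0
t: 9.07
tcp_pos: [0.5653, 0.2071, 0.0202]
tcp_rot: [-2.539, 1.847, -0.002]
contact_force: [-4.9, -0.9, 21.8]
finger_gap: 0.039
grip_force: 35.0
```

It has bottomed at TCP z 0.0202, against a predicted 0.0205. I'll relax, open to about 60 mm so the fingers stay within the scoops, rise and look.

```bash
python3 -m inch '[[[0,0,-0.0025],[0,0,0],-1],[[0,0,-0.0025],[0,0,0],-1],[[0,0,-0.0025],[0,0,0],0.36],[[0,0,-0.0025],[0,0,0],0.36],[[0,0,-0.0025],[0,0,0],0.36],[[0,0,-0.0025],[0,0,0],0.36],[[0,0,-0.0025],[0,0,0],0.36],[[0,0,-0.0025],[0,0,0],0.36]]'
python3 -m inch '[[[0,0,-0.01],[0,0,0],0.36],[[0,0,-0.03],[0,0,0],0.36],[[0,0,-0.06],[0,0,0],0.36],[[0,0,-0.1],[0,0,0],0.36],[[-0.04,0,-0.14],[0,0,0],0.36],[[-0.08,0,-0.17],[0,0,0],0.36],[[-0.1,0,-0.2],[0,0,0],0.36],[[-0.1,0,-0.2],[0,0,0],0.36],[[-0.1,0,-0.2],[0,0,0],0.36],[[-0.1,0,-0.2],[0,0,0],0.36]]'
python3 - <<'E'
from h import *
f=imaging.grab_frame('wrist'); g=np.clip(f.astype(float)**.6*8,0,255).astype(np.uint8)
cv2.imwrite('pics/w6.png',cv2.resize(g[:290,100:420],(800,580*800//640),interpolation=cv2.INTER_CUBIC)[:600])
E
```

```text
t: 9.73
tcp_pos: [0.5644, 0.2065, 0.0202]
tcp_rot: [2.539, -1.849, -0.0]
contact_force: [0.4, 0.3, -0.0]
finger_gap: 0.0595
grip_force: 0.0
t: 10.57
tcp_pos: [0.5337, 0.3026, 0.2219]
tcp_rot: [-2.539, 1.846, -0.0]
contact_force: [0.3, -0.7, -0.6]
finger_gap: 0.0597
grip_force: 0.0
```

View pics/w6.png

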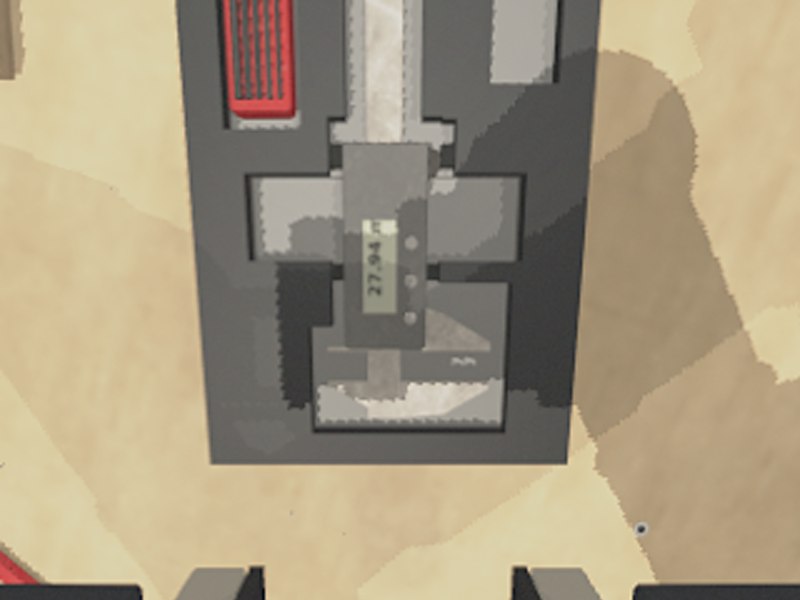

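The caliper sits in its pocket: body rows 143–348, jaws at the jaw end, display up, centred. To be sure it is level and fully home, I'll press lightly with closed fingertips near both ends of the body and read the contact heights (expected TCP z 0.033).

```bash
python3 -c "
from h import *
goto(.5584,.2274,.045,197.8)"
```

```text
shift [ 0.0784 -0.001   0.1756] turn [0.01 0.02 0.11]
```

```bash
python3 -m inch '[[[0.03,-0.001,0.02],[0,0,0],-1],[[0.06,-0.001,0.04],[0,0,0],-1],[[0.078,-0.001,0.07],[0,0,0],-1],[[0.0784,-0.001,0.10],[0,0,0],-1],[[0.0784,-0.001,0.13],[0,0,0],-1],[[0.0784,-0.001,0.155],[0,0,0],-1],[[0.0784,-0.001,0.17],[0,0,0],-1],[[0.0784,-0.001,0.1756],[0,0,0],-1],[[0.0784,-0.001,0.1756],[0,0,0],-1],[[0.0784,-0.001,0.1756],[0,0,0],-1]]'
python3 -m inch '[[[0,0,0.004],[0,0,0],-1],[[0,0,0.008],[0,0,0],-1],[[0,0,0.010],[0,0,0],-1],[[0,0,0.011],[0,0,0],-1],[[0,0,0.011],[0,0,0],-1]]'
python3 -m inch '[[[0,0,0.001],[0,0,0],-1],[[0,0,0.001],[0,0,0],-1]]'
```

```text
t: 11.45
tcp_pos: [0.5591, 0.2269, 0.0448]
tcp_rot: [2.539, -1.849, 0.0]
contact_force: [-0.1, -0.8, 0.4]
finger_gap: 0.0014
grip_force: 0.0
t: 11.87
tcp_pos: [0.5589, 0.2275, 0.0339]
tcp_rot: [-2.54, 1.849, -0.0]
contact_force: [-0.2, 0.0, -0.4]
finger_gap: 0.0001
grip_force: 0.0
t: 12.03
tcp_pos: [0.5591, 0.2276, 0.0333]
tcp_rot: [-2.54, 1.848, -0.0]
contact_force: [-1.9, -0.8, 4.3]
finger_gap: 0.0005
grip_force: 1.9
```

```bash
python3 -m inch '[[[0,0,0.001],[0,0,0],-1],[[0,0,0.001],[0,0,0],-1]]'
python3 -m inch '[[[0,0,-0.008],[0,0,0],-1],[[0,0,-0.014],[0,0,0],-1],[[0.02,0,-0.014],[0,0,0],-1],[[0.037,0,-0.014],[0,0,0],-1],[[0.037,0,-0.008],[0,0,0],-1],[[0.037,0,-0.003],[0,0,0],-1],[[0.037,0,-0.001],[0,0,0],-1],[[0.037,0,-0.001],[0,0,0],-1]]'
python3 -m inch '[[[0,0,0.001],[0,0,0],-1],[[0,0,0.001],[0,0,0],-1]]'
```

```text
t: 12.2
tcp_pos: [0.5591, 0.2277, 0.0333]
tcp_rot: [-2.54, 1.848, -0.001]
contact_force: [-4.2, -1.8, 13.1]
finger_gap: 0.0002
grip_force: 6.4
t: 12.87
tcp_pos: [0.5703, 0.1922, 0.0333]
tcp_rot: [2.54, -1.848, 0.001]
contact_force: [-0.1, -4.8, 7.6]
finger_gap: 0.0002
grip_force: 3.8
t: 13.03
tcp_pos: [0.5704, 0.1922, 0.0333]
tcp_rot: [2.54, -1.847, 0.001]
contact_force: [-3.5, -5.3, 15.5]
finger_gap: 0.0004
grip_force: 7.7
```

Contact height is 0.0333 at both spots, so the caliper is level and fully home. I'm retreating, taking a last look, and handing in.

```bash
python3 -m inch '[[[0,0,-0.004],[0,0,0],-1],[[0,0,-0.02],[0,0,0],-1],[[0,0,-0.05],[0,0,0],-1],[[0,0,-0.09],[0,0,0],-1],[[-0.04,0,-0.13],[0,0,0],-1],[[-0.08,0,-0.17],[0,0,0],-1],[[-0.12,0,-0.2],[0,0,0],-1],[[-0.12,0,-0.2],[0,0,0],-1],[[-0.12,0,-0.2],[0,0,0],-1],[[-0.12,0,-0.2],[0,0,0],-1],[[-0.12,0,-0.2],[0,0,0],-1]]'
python3 - <<'E'
from h import *
f=imaging.grab_frame('wrist'); g=np.clip(f.astype(float)**.6*8,0,255).astype(np.uint8)
cv2.imwrite('pics/w7.png',g)
E
```

```text
t: 13.95
tcp_pos: [0.5327, 0.3069, 0.2311]
tcp_rot: [2.54, -1.847, -0.001]
contact_force: [-0.2, -1.0, 0.5]
finger_gap: 0.0002
grip_force: 0.0
```

View pics/w7.png

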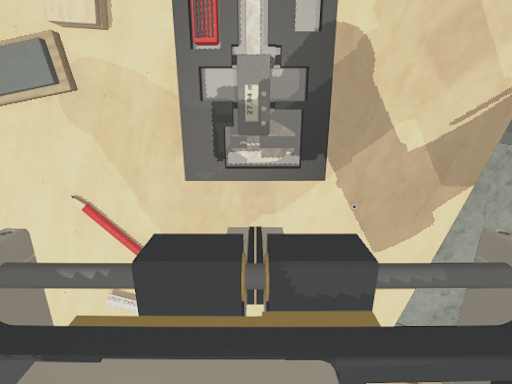

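The caliper is still in its pocket (body about (252,90)), and the gripper is clear of everything.

```bash
python3 -c "
from station import sign_off
print(sign_off())"
```

```text
the job is handed in; nothing more can be done
None
```

The caliper is in its foam pocket, display up with its jaws at the jaw end, pressed level and fully home; the wrench and the combination square were not touched, and the job was handed in at about 14 s.

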